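# Nest the biscuit cutters and cover the tin

## Task

Put the biscuit cutters away in their tin: stand the smallest cutter upright in the middle of the round tray, set the medium one over it and then the large one over both, so that all three stand flat on the tray floor, and last set the tin's cover over the nest so that it sits flat inside the tray's rim. Set each one down, do not drop it, and leave the glass dish, the tea light and the teaspoon where they are.

Things in the scene. Friction and masses are not known exactly. Their poses are not given: they have to be found in the camera images.
- cutter_small: smallest biscuit cutter, loose: open steel ring, 36 mm outer diameter, wall 2.5, 26 high; a 14 mm wide strap bows over it (underside at 29, 27 clear between its legs), on it a wooden grip bar 26 long, 14 wide, 12 high; total height 44, 50 g. Origin: ring centre, lower edge; z up, x along strap and bar: pinch the bar across y, TCP about 5 mm above its top.
- cutter_medium: medium biscuit cutter, loose: open steel ring, 60 mm outer diameter, wall 2.5, 32 high; a 14 mm wide strap bows over it (underside at 49, 51 clear between its legs), on it a wooden grip bar 26 long, 14 wide, 12 high; total height 64, 80 g. Origin: ring centre, lower edge; z up, x along strap and bar: pinch the bar across y, TCP about 5 mm above its top.
- cutter_large: largest biscuit cutter, loose: open steel ring, 84 mm outer diameter, wall 2.5, 38 high; a 14 mm wide strap bows over it (underside at 69, 75 clear between its legs), on it a wooden grip bar 26 long, 14 wide, 12 high; total height 84, 110 g. Origin: ring centre, lower edge; z up, x along strap and bar: pinch the bar across y, TCP about 5 mm above its top.
- tin_cover: tin cover, loose: steel cylinder, 109 mm outer, 104 inner diameter, open below, flat top at 92 (inside height 89); on it a round wooden knob, 24 mm diameter, from 96 to 110 mm above the lower edge, on a 16 mm neck; 200 g. Origin: centre of the lower edge; z up. Grip the knob from any side, TCP about 5 mm above its top.
- tin_tray: round steel tray of the tin, flat and open, fixed to the worktop: floor 3 mm thick, rim 9 mm high, 132 mm outer and 126 mm inner diameter, so the cover goes inside the rim with 8 mm to spare all round. Origin: centre of the underside, on the worktop; z up; the floor on which things stand is 3 mm above the origin.
- glass_dish: small glass dish, 89 mm across, 34 mm high, a bystander behind the work; origin at the centre of its underside. Leave it alone.
- tea_light: tea light, 38 mm across, 15 mm high, a bystander behind the work on the right; origin at the centre of its underside. Leave it alone.
- teaspoon: teaspoon lying behind the work on the left, 130x27x11 mm, length along its x axis, a bystander; origin at the centre of its underside. Leave it alone.
Mind the look-alikes: they are no part of the job. What is shaped like the cutter_medium but pink is not meant.

How it is judged (in metres and radians):
On the way, in this order (a step that is already met when the one before it is completed fails the run):
1. the small cutter stands in the tray, released (horizontal distance between cutter_small and tin_tray below 0.015 m and z of cutter_small in the frame of tin_tray between 0 and 0.006 m and angle between cutter_small's own z axis and vertical below 0.06 rad and contact force between the fingers and cutter_small below 0.05 N), for 0.2 s.
2. the medium cutter stands over the small one, released (horizontal distance between each of cutter_small, cutter_medium and tin_tray below 0.015 m and z of cutter_small in the frame of tin_tray between 0 and 0.006 m and angle between each of cutter_small, cutter_medium's own z axis and vertical below 0.06 rad and z of cutter_medium in the frame of tin_tray between 0 and 0.006 m and contact force between the fingers and cutter_medium below 0.05 N), for 0.2 s.
3. the large cutter stands over the other two, released (horizontal distance between each of cutter_small, cutter_medium, cutter_large and tin_tray below 0.015 m and z of cutter_small in the frame of tin_tray between 0 and 0.006 m and angle between each of cutter_small, cutter_medium, cutter_large's own z axis and vertical below 0.06 rad and z of cutter_medium in the frame of tin_tray between 0 and 0.006 m and z of cutter_large in the frame of tin_tray between 0 and 0.006 m and contact force between the fingers and cutter_large below 0.05 N), for 0.2 s.
4. the cover stands in the tray over the nest, released (horizontal distance between each of cutter_small, cutter_medium, cutter_large, tin_cover and tin_tray below 0.015 m and z of cutter_small in the frame of tin_tray between 0 and 0.006 m and angle between each of cutter_small, cutter_medium, cutter_large, tin_cover's own z axis and vertical below 0.06 rad and z of cutter_medium in the frame of tin_tray between 0 and 0.006 m and z of cutter_large in the frame of tin_tray between 0 and 0.006 m and z of tin_cover in the frame of tin_tray between 0 and 0.006 m and contact force between the fingers and tin_cover below 0.05 N), for 0.2 s.
At the end, for the whole second after the job is handed in: The three cutters and the cover stand upright (within 0.06 rad) and flat on the tray floor (lower edge within 3 mm of it), nested one over the other, each centred within 15 mm of the tray's centre, at rest and released (horizontal distance between each of cutter_small, cutter_medium, cutter_large, tin_cover and tin_tray below 0.015 m and z of cutter_small in the frame of tin_tray between 0 and 0.006 m and angle between each of cutter_small, cutter_medium, cutter_large, tin_cover's own z axis and vertical below 0.06 rad and z of cutter_medium in the frame of tin_tray between 0 and 0.006 m and z of cutter_large in the frame of tin_tray between 0 and 0.006 m and z of tin_cover in the frame of tin_tray between 0 and 0.006 m and linear speed of each of cutter_small, cutter_medium, cutter_large, tin_cover below 0.02 m/s); the robot touches nothing.
It fails at once if the glass dish, the tea light or the teaspoon was shifted by more than 25 mm (distance of any of glass_dish, tea_light, teaspoon from where it was at the start of the episode above 0.025 m).
It fails at once if a cutter or the cover was let fall (free of the fingers and faster than 0.7 m/s, a drop of over 25 mm) ((contact force between the fingers and cutter_small below 0.01 N and linear speed of cutter_small above 0.7 m/s) or (contact force between the fingers and cutter_medium below 0.01 N and linear speed of cutter_medium above 0.7 m/s) or (contact force between the fingers and cutter_large below 0.01 N and linear speed of cutter_large above 0.7 m/s) or (contact force between the fingers and tin_cover below 0.01 N and linear speed of tin_cover above 0.7 m/s)).
It also fails if it takes over 112 s, if anything falls off the work surface, if the arm or the gripper's body presses on something with over 40 N, if the wrist force passes 120 N, or if a joint passes its speed limit or range.

## Robot

A 7-joint arm with a two-finger parallel gripper is mounted at the origin on a cart in front of the work surface, level with it; the furniture and walls round the work are solid. World frame = base frame: x ahead of the robot, y to its left, z up, the work surface at z = 0. Lengths are in mm, angles in rad, forces in N, time in s.
With the tool pointing down it reaches from about 400 to 875 mm from the base axis. Payload 4.4 kg.
Tool frame: the origin (TCP) lies between the finger pads, 19 mm behind the fingertips; this is the grasp point; z points along the fingers, y is the line along which they close (so a half turn about z gives the same grasp; the last joint's range is limited). The gripper opens to 85 mm and grips with 20 to 120 N. Pads are 22 mm wide; open, the fingers measure 114 mm over their backs; the gripper's body (76 mm by 85 mm) begins 54 mm behind the grasp point. The pads swing forward as they close: fully open they stand 13 mm farther back than shut.
Start: joints at [-1.223, 0.628, 0.038, 1.517, -0.027, 0.996, -0.02], TCP at [261.338, 595.164, 250.013] pointing down, gripper open.
Joint ranges: [-3.06, 3.06], [-0.37, 2.12], [-1.25, 1.32], [0.18, 2.47], [-1.1, 4.24], [0.23, 1.98], [-2.94, 2.94]. Speed limits (rad/s): [2.57, 2.57, 3.14, 3.14, 3.14, 3.14, 3.14].

## Interface

Orientations are given as [roll, pitch, yaw] about the fixed x, y, z axes, in that order (R = Rz(yaw) Ry(pitch) Rx(roll)).
In Python, from cell import ctrl gives the robot as it stands.
- The arm moves only by the tool carry_out, never from a script. Its argument "deltas" is one flat list of numbers, 7 for each row, row after row: the turn, a rotation vector about the tool's x, y, z in degrees, then the shift along the tool's x, y, z in m, then the closure, from -1 (fully open) to 1 (shut). In form: [wx, wy, wz, dx, dy, dz, claw, wx, wy, wz, dx, dy, dz, claw, ...]. A call has 1 to 12 rows; each row shifts and turns the commanded pose from where the row before left it, along the tool's axes as they then stand; what a row does not reach is not made up. A row lasts 1/8 s, in which the tool goes at most 62.5 mm and 10.7 degrees, less where a joint would pass 70% of its speed; a pose out of reach is approached as far as the arm can. A call with a gripper value outside its range is refused whole. The fingers move at their own pace and stop on an object; the grip force is fixed at half the most. Time passes only in rows, so rows that do not move let the fingers close. It gives the time, the measured TCP pose, the force, the opening and the grip force at its end, in the units of the state.
- ctrl.read_state(): the state, without advancing time (a new reading comes with each control period).
- ctrl.get_image(name): name is "scene" or "top" or "wrist"; returns the picture (480x640x3 uint8, red, green, blue); there is no depth.
- ctrl.calibration(name): a dict with "mtx" (3x3 intrinsics, pixels), "R" (3x3) and "t" (3): a world point X has camera coordinates R X + t. Camera axes: x right, y down, z forward; pixel columns grow to the right and rows downward; lengths in mm; the calibration is good to about 2 mm. A picture is of the moment at which its call begins: read the wrist's pose just before it. calibration takes no time and is no camera call; for the wrist camera it gives the pose at the moment of the call.
- ctrl.finish_job(): hands the job in; it is judged then, once.
The state is a dict: "clock": time; "qpos": joint angles; "qd": joint speeds; "tau": joint torques, N m; "eef_pos": TCP position; "tool_rot": TCP orientation; "force": force on the tool from outside, world axes, zero at the start; "torque": the same for the moment, N m; "width": finger opening in mm; "gripper_force": force on a finger pad.
Only numpy, scipy, OpenCV 4.12 (cv2) and the standard library are available. Lean on these libraries where they do the work, as an engineer would, in place of code of your own. Each camera call takes 0.05 s, during which the arm holds its last target. There are 200 camera calls.

## Working session

There is one attempt and no reset: what is moved stays moved. The work goes in short steps, Python scripts to look and compute and a tool call to move; the robot and the scene stay as the last step left them, time stands still between calls to the robot, and variables do not carry over. Pictures are saved under pics/ and viewed, at most 14 in all, crops included, and the job is handed in when it is done.

Besides the shell and the picture viewer there is one more tool, called after ">>>" by a JSON object that holds its "fn" and its "kwargs", one argument or row to a line. carry_out: Moves the arm, as the interface text tells. Its arguments: {"type":"object","properties":{"deltas":{"type":"array"}},"required":["deltas"]}

```bash
mkdir -p pics; python3 - <<'E'
from cell import ctrl
import cv2
s=ctrl.read_state(); print(s)
for n in("top","scene"):
    im=ctrl.get_image(n); cv2.imwrite(f"pics/{n}0.png",im[:,:,::-1]); c=ctrl.calibration(n); print(c)
E
```

```text
{'clock': 0.0, 'qpos': array([-1.22278637,  0.62935918,  0.03841879,  1.51839038, -0.02699595,
        0.99631926, -0.02001436]), 'qd': array([-0.00074111, -0.00028437,  0.00091934,  0.00168831,  0.00190948,
       -0.00176872, -0.00304589]), 'tau': array([ 1.08665154e-03, -5.63397431e+01,  1.22664135e+00, -1.93442971e+01,
        1.10353640e-02,  1.06535133e-02,  1.37631875e-05]), 'eef_pos': array([261.08268425, 594.59476116, 249.07303735]), 'tool_rot': array([-3.13963388e+00,  1.70246487e-05,  2.72778878e+00]), 'force': array([0.32276034, 0.0748563 , 0.64590948]), 'torque': array([-0.02139508, -0.00544255, -0.02534677]), 'gripper_force': 0.0, 'width': 85.34208858500074}
{'mtx': array([[485.74186383,   0.        , 317.55063156],
       [  0.        , 485.74186383, 242.50873258],
       [  0.        ,   0.        ,   1.        ]]), 'R': array([[-0.01994312, -0.99975268,  0.0098408 ],
       [-0.99923671,  0.01960022, -0.03379087],
       [ 0.03358963, -0.01050718, -0.99938048]]), 't': array([ -14.48055146,  484.03453163, 1009.64558152])}
{'mtx': array([[565.19609003,   0.        , 321.78000358],
       [  0.        , 565.19609003, 234.64621666],
       [  0.        ,   0.        ,   1.        ]]), 'R': array([[ 0.59543339, -0.80310357,  0.0219939 ],
       [-0.46848987, -0.36932487, -0.80256862],
       [ 0.65266862,  0.46757223, -0.59615425]]), 't': array([-282.52956408,  270.80634238, 1062.36494624])}
```

View pics/top0.png

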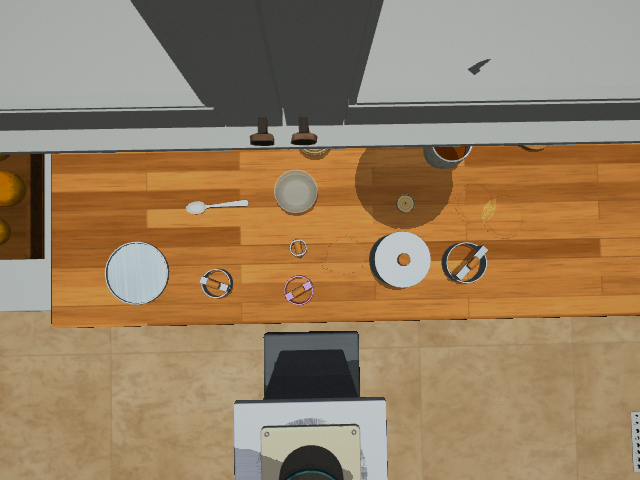

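View pics/scene0.png

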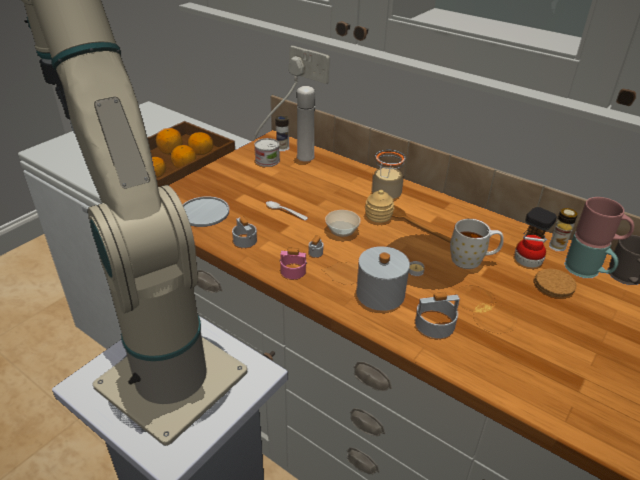

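The top view shows the tray at about (137,272), medium cutter (216,284), small (298,248), pink look-alike (299,290), cover (401,260) and large cutter (466,263). The scene view agrees. I'll enlarge crops of the top view next.

```bash
python3 - <<'E'
import cv2,numpy as np
im=cv2.imread("pics/top0.png")
def c(u,v):
    k=cv2.resize(im[v:v+60,u:u+80],None,fx=5,fy=5,interpolation=cv2.INTER_CUBIC)
    for i in range(0,80,10): cv2.putText(k,str(u+i),(i*5,10),0,.35,(255,255,255)); cv2.line(k,(i*5,12),(i*5,16),(255,255,255))
    for i in range(10,60,10): cv2.putText(k,str(v+i),(8,i*5+4),0,.35,(255,255,255)); cv2.line(k,(0,i*5),(5,i*5),(255,255,255))
    return k
cv2.imwrite("pics/crops.png",np.vstack([np.hstack([c(176,254),c(260,220)]),np.hstack([c(364,230),c(426,233)])]))
E
```

```text
(no output)
```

View pics/crops.png

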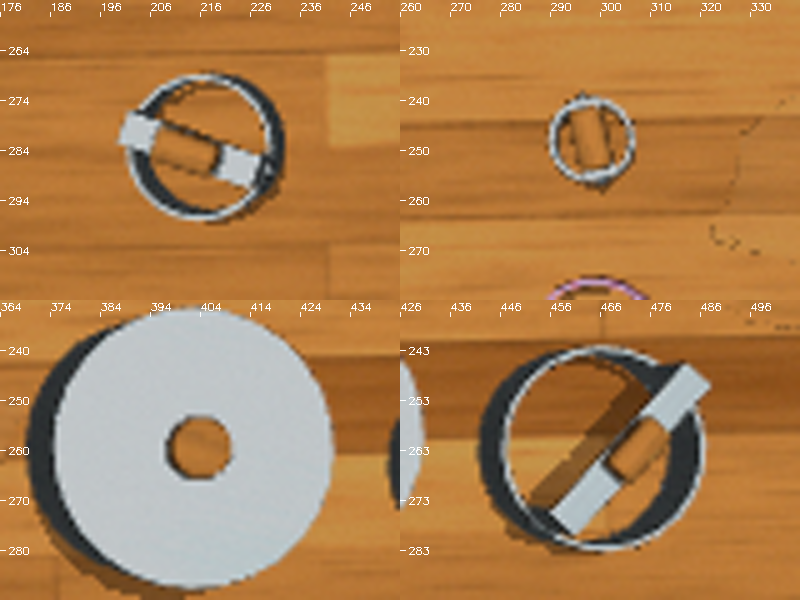

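```bash
cat >h.py <<'E'
from cell import ctrl
import cv2,numpy as np
from scipy.spatial.transform import Rotation as Ro
def px2w(c,u,v,z):
    d=c["R"].T@np.linalg.inv(c["mtx"])@[u,v,1]; o=-c["R"].T@c["t"]
    return (o+d*(z-o[2])/d[2])[:2]
def w2px(c,X):
    p=c["mtx"]@(c["R"]@np.array(X,float)+c["t"]); return p[:2]/p[2]
E
python3 - <<'E'
from h import *
c=ctrl.calibration("top"); im=cv2.imread("pics/top0.png")
g=im[235:310,100:175]; m=(g[:,:,0]>g[:,:,2].astype(int)-5).astype('uint8')
cs=max(cv2.findContours(m,0,1)[0],key=cv2.contourArea); e=cv2.fitEllipse(cs); print(e)
u,v=e[0]; print("tray",px2w(c,u+100,v+235,9))
for n,u,v,z,du,dv in(("s",298,247.6,44,12,60),("m",213.4,283.8,64,106,34),("l",474,262.6,84,119,-136),("cov",404.2,259.4,110,1,0),("covtop",402.6,259.4,92,1,0),("pink",299,290,64,20,-12)):
    p=px2w(c,u,v,z);q=px2w(c,u+du/5,v+dv/5,z)-p; print(n,p,np.degrees(np.arctan2(q[1],q[0]))%180)
E
```

```text
((36.37260437011719, 37.606693267822266), (61.39430236816406, 63.04906463623047), 72.52122497558594)
tray [428.33900237 354.36624746]
s [472.93643546  16.02456695] 10.23632571534705
m [404.39487091 183.39871246] 71.08983513411611
l [ 436.09486588 -326.40612073] 137.20328933863277
cov [ 445.14029726 -185.83306387] 88.85667010465092
covtop [ 445.11685404 -186.14065541] 88.85667010462744
pink [388.74137594  15.00891894] 119.75331742398419
```

```bash
cat >>h.py <<'E'
def plan(x,y,z,yaw):
    s=ctrl.read_state(); p=s["eef_pos"]; r=Ro.from_euler("xyz",s["tool_rot"]); yw=np.degrees(s["tool_rot"][2])
    g=Ro.from_euler("xyz",[180,0,yaw],degrees=True)
    print("t",s["clock"],"pos",p.round(1),"yaw",yw.round(1),"w",round(s["width"],1),"q",s["qpos"].round(2))
    print("turn",np.degrees((r.inv()*g).as_rotvec()).round(2),"shift after turn",g.inv().apply(np.array([x,y,z])-p).round(1))
E
python3 -c "
from h import *; plan(473,16,200,190.2)"
```

```text
t 0.1 pos [261.1 594.7 249.2] yaw 156.3 w 85.2 q [-1.22  0.63  0.04  1.52 -0.03  1.   -0.02]
turn [-1.000e-01 -3.000e-02 -3.391e+01] shift after turn [-106.1 -607.    49.2]
```

>>> {"fn": "carry_out", "kwargs": {
  "deltas": [0,0,-8.5,0,0,0,-1,0,0,-8.5,0,0,0,-1,0,0,-8.5,0,0,0,-1,0,0,-8.5,0,0,0,-1,0,0,0,-0.0087,-0.0506,0,-1,0,0,0,-0.0087,-0.0506,0,-1,0,0,0,-0.0087,-0.0506,0,-1,0,0,0,-0.0087,-0.0506,0,-1,0,0,0,-0.0087,-0.0506,0,-1,0,0,0,-0.0087,-0.0506,0,-1,0,0,0,-0.0087,-0.0506,0,-1,0,0,0,-0.0087,-0.0506,0,-1]
}}

```text
clock: 1.6
eef_pos: [402.4, 207.6, 249.9]
tool_rot: [-3.142, -0.0, -2.962]
force: [0.5, -0.3, -0.8]
width: 85.5
gripper_force: 0.0
```

>>> {"fn": "carry_out", "kwargs": {
  "deltas": [0,0,0,-0.0087,-0.0506,0.01,-1,0,0,0,-0.0087,-0.0506,0.01,-1,0,0,0,-0.0087,-0.0506,0.01,-1,0,0,0,-0.0087,-0.0506,0.02,-1,0,0,0,0,0,0,-1,0,0,0,0,0,0,-1]
}}

```text
clock: 2.35
eef_pos: [472.2, 16.8, 199.8]
tool_rot: [3.141, -0.001, -2.962]
force: [-0.2, -0.3, 1.0]
width: 85.6
gripper_force: 0.0
```

```bash
python3 - <<'E'
from h import *
plan(473,16,200,190.2); c=ctrl.calibration("wrist"); cv2.imwrite("pics/w1.png",ctrl.get_image("wrist")[:,:,::-1])
print(w2px(c,[473,16,44]),w2px(c,[472.9,16,0]))
E
```

```text
t 2.35 pos [472.2  16.8 199.8] yaw -169.7 w 85.6 q [-0.04  0.45 -0.08  2.05  0.06  0.64  1.6 ]
turn [ 0.04 -0.05  0.08] shift after turn [-0.7 -1.  -0.2]
[318.33673346 230.94956545] [318.41142778 217.80385529]
```

View pics/w1.png

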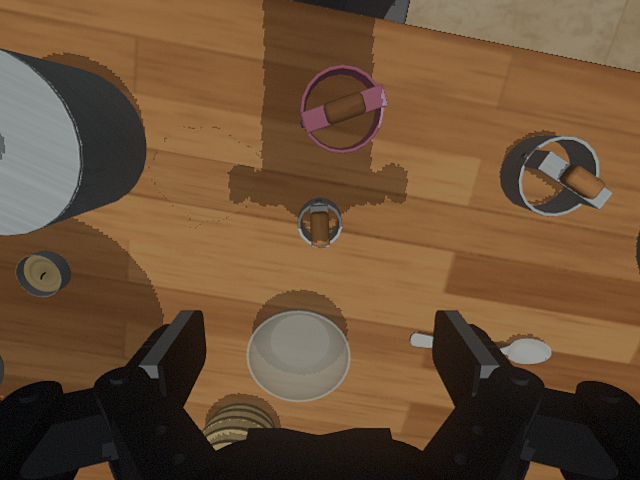

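The wrist view shows the small cutter centred at about (319,226), against a predicted (318,231), and its bar is vertical in the image. That's good enough to grasp.

>>> {"fn": "carry_out", "kwargs": {
  "deltas": [0,0,0,-0.0007,-0.001,0.03,-1,0,0,0,0,0,0.04,-1,0,0,0,0,0,0.04,-1,0,0,0,0,0,0.03,-1,0,0,0,0,0,0.011,-1,0,0,0,0,0,0,1,0,0,0,0,0,0,1,0,0,0,0,0,0,1,0,0,0,0,0,0,1,0,0,0,0,0,0,1,0,0,0,0,0,0,1]
}}

```text
clock: 3.78
eef_pos: [474.0, 15.6, 49.7]
tool_rot: [-3.142, 0.002, -2.962]
force: [-0.2, 0.3, 6.9]
width: 12.3
gripper_force: 62.3
```

>>> {"fn": "carry_out", "kwargs": {
  "deltas": [0,0,0,0,0,0,1,0,0,0,0,0,0,1,0,0,0,0,0,0,1]
}}

```text
clock: 4.15
eef_pos: [474.0, 15.6, 49.7]
tool_rot: [-3.142, 0.001, -2.962]
force: [0.2, 1.2, 7.3]
width: 12.3
gripper_force: 62.3
```

>>> {"fn": "carry_out", "kwargs": {
  "deltas": [0,0,0,0,0,-0.02,1,0,0,0,0,0,-0.04,1,0,0,0,0,0,-0.04,1,0,0,0,0,0,0,1]
}}

```text
clock: 4.65
eef_pos: [475.2, 15.5, 151.6]
tool_rot: [-3.141, 0.006, -2.962]
force: [0.4, -0.0, -1.0]
width: 12.2
gripper_force: 61.5
```

```bash
python3 - <<'E'
from h import *
plan(428.3,354.4,150,190.2); print(ctrl.read_state()["force"]); cv2.imwrite("pics/w2.png",ctrl.get_image("wrist")[:,:,::-1])
E
```

```text
t 4.65 pos [475.2  15.5 151.6] yaw -169.7 w 12.2 q [-0.04  0.54 -0.07  2.09  0.08  0.51  1.58]
turn [-0.03  0.34  0.07] shift after turn [-13.8 341.8   1.6]
[ 0.35531613 -0.02815807 -1.04336036]
```

View pics/w2.png

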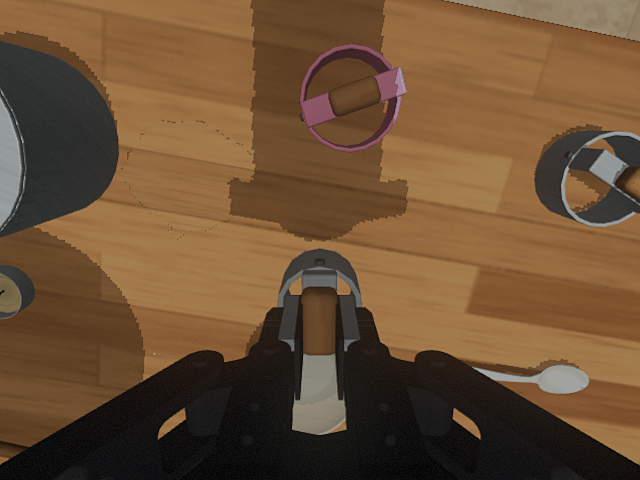

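```bash
python3 - <<'E'
from h import *
c=ctrl.calibration("wrist")
for d in(-17,-13,-10):
  a=np.radians(10.2); print(d,w2px(c,[475.2+d*np.cos(a),15.5+d*np.sin(a),146.6]))
E
```

```text
-17 [320.33761579 294.07387837]
-13 [320.30280733 304.35697558]
-10 [320.27707919 311.95757303]
```

>>> {"fn": "carry_out", "kwargs": {
  "deltas": [0,0,0,-0.0017,0.0427,0,1,0,0,0,-0.0017,0.0427,0,1,0,0,0,-0.0017,0.0427,0,1,0,0,0,-0.0017,0.0427,0,1,0,0,0,-0.0017,0.0427,0,1,0,0,0,-0.0017,0.0427,0,1,0,0,0,-0.0017,0.0427,0,1,0,0,0,-0.0017,0.0427,0,1,0,0,0,0,0,0,1,0,0,0,0,0,0,1]
}}

```text
clock: 5.95
eef_pos: [425.1, 352.7, 147.6]
tool_rot: [-3.139, -0.002, -2.962]
force: [-0.6, -1.0, 0.0]
width: 12.2
gripper_force: 61.5
```

```bash
python3 - <<'E'
from h import *
plan(428.3,354.4,52,190.2)
E
```

```text
t 5.95 pos [425.1 352.7 147.6] yaw -169.7 w 12.2 q [-0.74  0.63 -0.01  1.89  0.01  0.63  1.  ]
turn [-0.14 -0.14  0.09] shift after turn [-3.5  1.1 95.6]
```

>>> {"fn": "carry_out", "kwargs": {
  "deltas": [0,0,0,-0.007,0.001,0.02,1,0,0,0,0,0,0.03,1,0,0,0,0,0,0.025,1,0,0,0,0,0,0.012,1,0,0,0,0,0,0,1]
}}

```text
clock: 6.58
eef_pos: [432.4, 354.9, 61.3]
tool_rot: [-3.14, -0.002, -2.963]
force: [-0.8, -0.3, -0.2]
width: 12.5
gripper_force: 61.5
```

>>> {"fn": "carry_out", "kwargs": {
  "deltas": [0,0,0,0,0,0.004,1,0,0,0,0,0,0.003,1,0,0,0,0,0,0.0015,1,0,0,0,0,0,0,1]
}}

```text
clock: 7.08
eef_pos: [432.5, 356.4, 53.6]
tool_rot: [3.141, 0.0, -2.962]
force: [0.5, 0.6, -0.2]
width: 12.3
gripper_force: 61.5
```

>>> {"fn": "carry_out", "kwargs": {
  "deltas": [0,0,0,0,0,0.001,1,0,0,0,0,0,0,1]
}}

```text
clock: 7.32
eef_pos: [432.6, 356.5, 52.8]
tool_rot: [3.141, 0.0, -2.962]
force: [0.1, -0.2, 2.9]
width: 12.0
gripper_force: 61.9
```

>>> {"fn": "carry_out", "kwargs": {
  "deltas": [0,0,0,0,0,0,-1,0,0,0,0,0,0,-1,0,0,0,0,0,0,-1,0,0,0,0,0,0,-1,0,0,0,0,0,-0.02,-1,0,0,0,0,0,-0.04,-1,0,0,0,0,0,-0.05,-1,0,0,0,0,0,-0.05,-1,0,0,0,0,0,0,-1]
}}

```text
clock: 8.45
eef_pos: [434.5, 358.0, 216.6]
tool_rot: [3.137, 0.007, -2.962]
force: [-0.0, -0.4, -0.4]
width: 85.4
gripper_force: 0.0
```

```bash
python3 - <<'E'
from h import *
plan(404.4,183.4,200,251.1); c=ctrl.calibration("wrist"); cv2.imwrite("pics/w3.png",ctrl.get_image("wrist")[:,:,::-1])
print(w2px(c,[428.3,354.4,47]),w2px(c,[428.3,354.4,9]))
E
```

```text
t 8.45 pos [434.5 358.  216.6] yaw -169.7 w 85.4 q [-0.74  0.54 -0.01  1.81  0.    0.78  1.01]
turn [ 1.000e-02  5.200e-01 -6.082e+01] shift after turn [174.9 -28.1  16.6]
[315.61508755 215.40683616] [315.78822775 205.64773411]
```

View pics/w3.png

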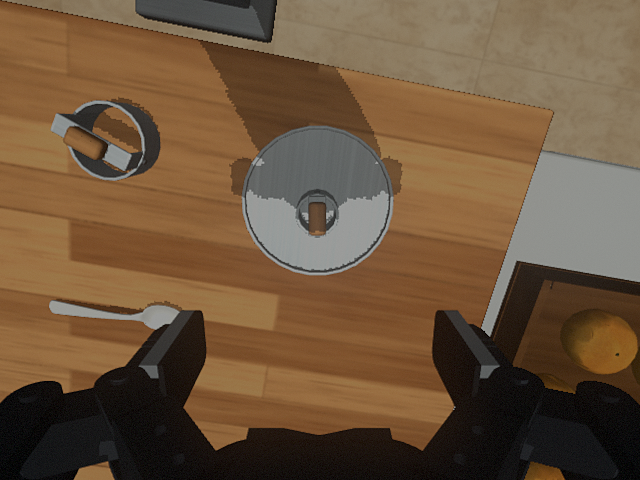

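Tray rim centre is at about (317.5,201), small ring centre about (317.5,212) and bar about (317,217). So the cutter stands upright in the tray about 5 mm off centre.

```bash
python3 - <<'E'
from h import *
c=ctrl.calibration("wrist"); print(-c["R"].T@c["t"])
im=cv2.imread("pics/w3.png")
print("tray",px2w(c,317.5,201,12-3),"ring",px2w(c,317.5,212,29),"bar",px2w(c,317,217,47))
print("med bar",px2w(c,83,143,64))
k=cv2.resize(im[120:280,237:400],None,fx=3,fy=3,interpolation=2);k2=cv2.resize(im[90:190,40:170],None,fx=2.4,fy=2.4,interpolation=2)
o=np.zeros((480,800,3),'uint8');o[:480,:489]=k[:480];o[:240,489:]=k2[:240,:311];cv2.imwrite("pics/c3.png",o)
E
```

```text
[361.89771226 343.10585528 337.36835685]
tray [421.67068802 353.37996087] ring [426.89935296 354.3613969 ] bar [427.01621509 354.02369763]
med bar [400.94033358 187.10819211]
```

View pics/c3.png

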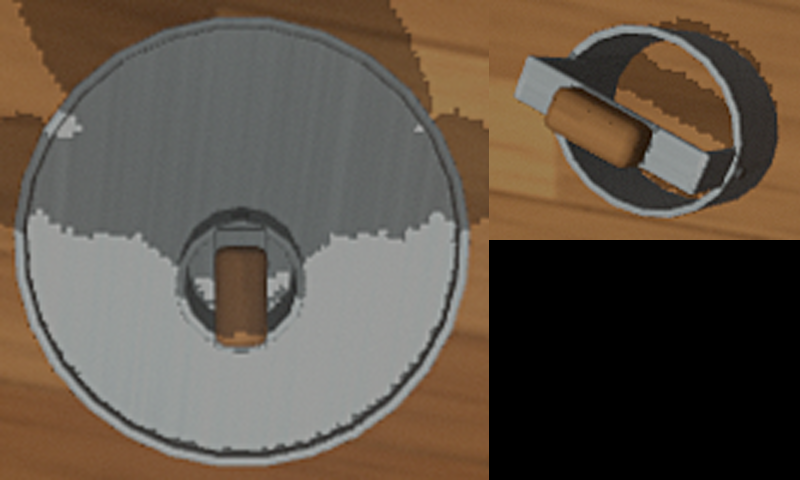

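>>> {"fn": "carry_out", "kwargs": {
  "deltas": [0,0.5,-10.1,0,0,0,-1,0,0,-10.1,0,0,0,-1,0,0,-10.1,0,0,0,-1,0,0,-10.1,0,0,0,-1,0,0,-10.2,0,0,0,-1,0,0,-10.2,0,0,0,-1,0,0,0,0.0437,-0.007,0.004,-1,0,0,0,0.0437,-0.007,0.004,-1,0,0,0,0.0437,-0.007,0.004,-1,0,0,0,0.0437,-0.007,0.004,-1,0,0,0,0,0,0,-1,0,0,0,0,0,0,-1]
}}

```text
clock: 10.0
eef_pos: [402.1, 182.3, 196.6]
tool_rot: [3.133, -0.005, -1.901]
force: [0.5, -0.1, -0.1]
width: 85.8
gripper_force: 0.0
```

```bash
python3 - <<'E'
from h import *
plan(404.4,183.4,200,251.1); c=ctrl.calibration("wrist"); w=ctrl.get_image("wrist")[:,:,::-1]; cv2.imwrite("pics/w4.png",w)
print(w2px(c,[404.4,183.4,64]))
t=ctrl.get_image("top")[:,:,::-1]; cv2.imwrite("pics/top1.png",t)
o=np.zeros((600,800,3),'uint8'); o[:400,:400]=cv2.resize(t[232:312,97:177],None,fx=5,fy=5,interpolation=2)
u,v=w2px(c,[404.4,183.4,64]).astype(int); print(u,v); o[:400,400:]=cv2.resize(w[v-66:v+67,u-66:u+67],(400,400),interpolation=2)
cv2.imwrite("pics/c4.png",o[:400])
E
```

```text
t 10.0 pos [402.1 182.3 196.6] yaw -108.9 w 85.8 q [-0.25  0.44 -0.32  2.12  0.23  0.62  2.08]
turn [ 0.47 -0.26 -0.01] shift after turn [-1.8 -1.8 -3.4]
[315.75372296 243.13494209]
315 243
```

View pics/c4.png

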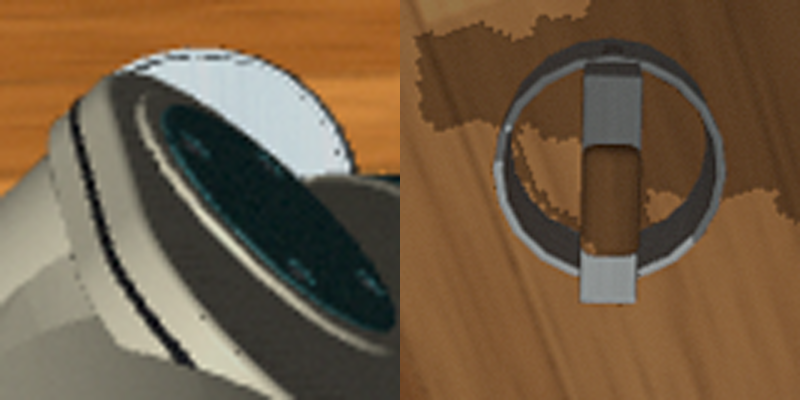

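Medium bar is centred at about (319,243) in the wrist view, against a predicted (316,243), and aligned with the tool. The arm hides the tray in the top view. Now grasping.

>>> {"fn": "carry_out", "kwargs": {
  "deltas": [0.5,-0.3,0,-0.0018,0,0.03,-1,0,0,0,0,0,0.04,-1,0,0,0,0,0,0.035,-1,0,0,0,0,0,0.015,-1,0,0,0,0,0,0.005,-1,0,0,0,0,0,0,-1]
}}

```text
clock: 10.85
eef_pos: [402.8, 184.2, 72.1]
tool_rot: [-3.14, 0.001, -1.9]
force: [0.2, -0.2, -0.2]
width: 85.8
gripper_force: 0.0
```

```bash
python3 -c "
from h import *; plan(404.4,183.4,69,251.1)"
```

```text
t 10.85 pos [402.8 184.2  72.1] yaw -108.8 w 85.8 q [-0.38  0.67 -0.16  2.22  0.38  0.27  1.93]
turn [-0.08  0.04  0.06] shift after turn [ 0.3 -1.8  3.1]
```

>>> {"fn": "carry_out", "kwargs": {
  "deltas": [0,0,0,0,0,0.002,-1,0,0,0,0,0,0,1,0,0,0,0,0,0,1,0,0,0,0,0,0,1,0,0,0,0,0,0,1,0,0,0,0,0,0,1,0,0,0,0,0,0,1,0,0,0,0,0,0,1,0,0,0,0,0,0,1]
}}

```text
clock: 11.98
eef_pos: [402.6, 183.4, 70.2]
tool_rot: [-3.14, 0.0, -1.901]
force: [-0.9, -0.6, 2.6]
width: 12.2
gripper_force: 63.2
```

>>> {"fn": "carry_out", "kwargs": {
  "deltas": [0,0,0,0,0,-0.02,1,0,0,0,0,0,-0.04,1,0,0,0,0,0,-0.05,1,0,0,0,0,0,-0.04,1,0,0,0,0,0,0,1,0,0,0,0,0,0,1]
}}

```text
clock: 12.72
eef_pos: [401.9, 182.9, 219.4]
tool_rot: [-3.141, -0.001, -1.901]
force: [1.0, -0.8, -1.6]
width: 12.2
gripper_force: 62.8
```

```bash
python3 -c "
from h import *; plan(428.4,354.4,200,251.1)
c=ctrl.calibration('wrist'); cv2.imwrite('pics/w5.png',ctrl.get_image('wrist')[150:400,160:480,::-1])
s=ctrl.read_state();R=Ro.from_euler('xyz',s['tool_rot'])
for d in(13,16,19): print(d,w2px(c,s['eef_pos']+R.apply([d,0,6]))-[160,150],w2px(c,s['eef_pos']+R.apply([-d,0,6]))-[160,150])"
```

```text
t 12.725 pos [401.9 182.9 219.4] yaw -108.9 w 12.2 q [-0.22  0.4  -0.37  2.1   0.23  0.68  2.07]
turn [-0.04 -0.04 -0.03] shift after turn [-170.9   30.5   19.4]
13 [161.82636179 150.10971418] [161.6429929  212.16200279]
16 [161.84876947 142.52692435] [161.62300821 218.9248493 ]
19 [161.87145267 134.85089787] [161.6032515  225.61054875]
```

View pics/w5.png

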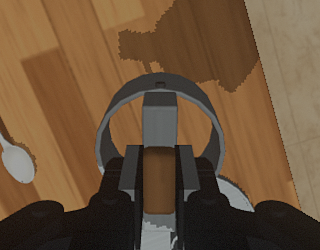

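>>> {"fn": "carry_out", "kwargs": {
  "deltas": [0,0,0,-0.0342,0.0063,0,1,0,0,0,-0.0342,0.0063,0,1,0,0,0,-0.0342,0.0063,0,1,0,0,0,-0.0342,0.0063,0,1,0,0,0,-0.0342,0.0063,0,1,0,0,0,0,0,0.03,1,0,0,0,0,0,0.03,1,0,0,0,0,0,0,1,0,0,0,0,0,0,1]
}}

```text
clock: 13.9
eef_pos: [428.0, 355.6, 160.0]
tool_rot: [-3.141, -0.0, -1.901]
force: [0.4, 0.5, -0.6]
width: 12.3
gripper_force: 62.7
```

```bash
python3 -c "
from h import *; plan(427.5,355,73.2,251.1)
cv2.imwrite('pics/s5.png',cv2.resize(ctrl.get_image('scene')[170:270,130:290,::-1],None,fx=5,fy=5,interpolation=2))"
```

```text
t 13.9 pos [428.  355.6 160. ] yaw -108.9 w 12.3 q [-0.53  0.63 -0.32  1.86  0.3   0.69  1.78]
turn [-0.06 -0.    0.  ] shift after turn [ 0.7  0.3 86.8]
```

View pics/s5.png

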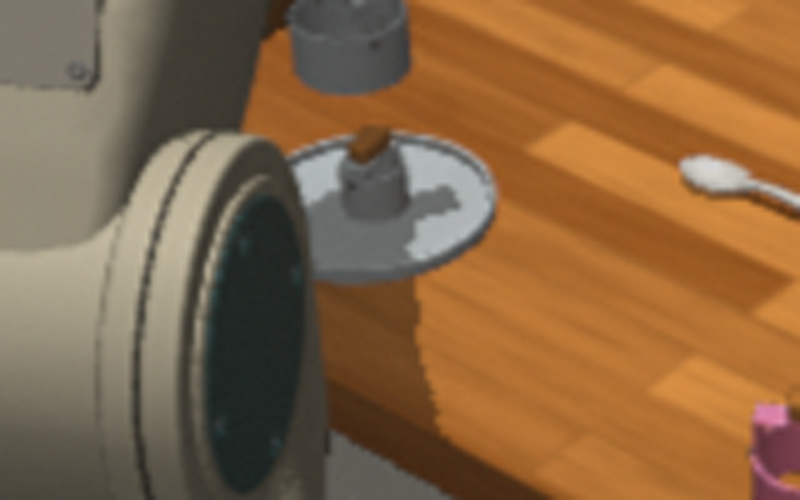

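Scene crop: medium hangs above the small cutter. Small base extents are x 341–407 with its bottom at 222; tray top is 130, right 497, bottom about 283. I'll compare these with projections.

```bash
python3 - <<'E'
from h import *
c=ctrl.calibration("scene")
def ext(x,y,z,r):
    p=np.array([(w2px(c,[x+r*np.cos(a),y+r*np.sin(a),z])-[130,170])*5 for a in np.linspace(0,6.28,90)])
    return np.r_[p.min(0),p.max(0)].round(0)
print("minx miny maxx maxy")
print("rim",ext(428.3,354.4,9,66),"base",ext(428.3,354.4,0,66)); print("rim-x5",ext(423.3,354.4,9,66))
print("small",ext(429.2,355.9,3,18)); print("med",ext(428,355.6,160-70.2,30))
E
```

```text
minx miny maxx maxy
rim [245. 128. 498. 267.] base [247. 142. 499. 282.]
rim-x5 [238. 132. 491. 272.]
small [338. 184. 407. 222.]
med [295.  35. 413.  96.]
```

>>> {"fn": "carry_out", "kwargs": {
  "deltas": [0,0,0,0.0005,0.0003,0.025,1,0,0,0,0,0,0.025,1,0,0,0,0,0,0.02,1,0,0,0,0,0,0.01,1,0,0,0,0,0,0.003,1,0,0,0,0,0,0,1]
}}

```text
clock: 14.7
eef_pos: [428.2, 355.4, 77.8]
tool_rot: [-3.14, 0.001, -1.901]
force: [0.4, -0.1, -1.8]
width: 12.0
gripper_force: 62.8
```

>>> {"fn": "carry_out", "kwargs": {
  "deltas": [0,0,0,0,0,0.0025,1,0,0,0,0,0,0.002,1,0,0,0,0,0,0,1,0,0,0,0,0,0,1]
}}

```text
clock: 15.2
eef_pos: [427.9, 355.3, 73.2]
tool_rot: [-3.14, 0.001, -1.901]
force: [-0.8, 0.3, 5.5]
width: 12.4
gripper_force: 63.5
```

>>> {"fn": "carry_out", "kwargs": {
  "deltas": [0,0,0,0,0,0,-1,0,0,0,0,0,0,-1,0,0,0,0,0,0,-1,0,0,0,0,0,0,-1,0,0,0,0,0,-0.02,-1,0,0,0,0,0,-0.05,-1,0,0,0,0,0,-0.05,-1,0,0,0,0,0,-0.05,-1]
}}

```text
clock: 16.2
eef_pos: [427.4, 354.9, 244.2]
tool_rot: [-3.14, 0.0, -1.901]
force: [1.5, -0.4, -0.2]
width: 85.3
gripper_force: 0.0
```

>>> {"fn": "carry_out", "kwargs": {
  "deltas": [0,0,10.3,0,0,0,-1,0,0,10.4,0,0,0,-1,0,0,10.4,0,0,0,-1,0,0,10.3,0,0,0,-1,0,0,10.4,0,0,0,-1,0,0,10.3,0,0,0,-1,0,0,10.4,0,0,0,-1,0,0,10.3,0,0,0,-1,0,0,10.4,0,0,0,-1,0,0,10.3,0,0,0,-1,0,0,10.4,0,0,0,-1,0,0,0,0,0,0,-1]
}}

```text
clock: 17.7
eef_pos: [427.3, 355.2, 242.6]
tool_rot: [3.141, 0.002, 2.397]
force: [0.5, -0.4, -0.7]
width: 85.6
gripper_force: 0.0
```

```bash
python3 -c "
from h import *; plan(436.1,-326.4,220,137.2)
cv2.imwrite('pics/w6.png',ctrl.get_image('wrist')[:,:,::-1])"
```

```text
t 17.7 pos [427.3 355.2 242.6] yaw 137.3 w 85.6 q [-0.87  0.51  0.18  1.8  -0.11  0.85  0.19]
turn [0.03 0.09 0.12] shift after turn [-469.6 -494.1   22.6]
```

View pics/w6.png

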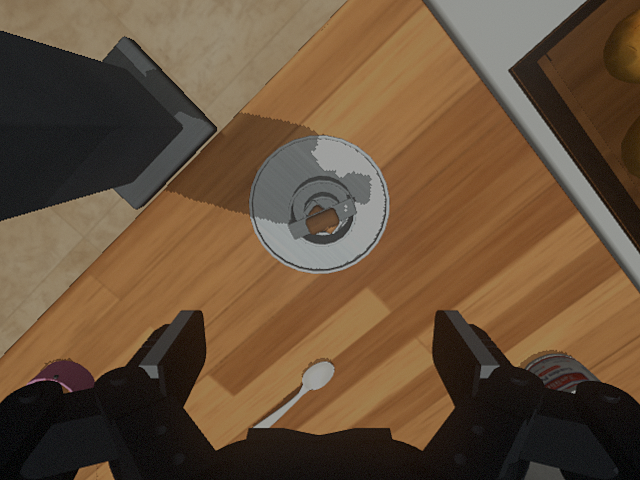

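The medium cutter stands nested at about (322,213), within the tray rim centred at (319,204).

>>> {"fn": "carry_out", "kwargs": {
  "deltas": [0,0,0,-0.0335,-0.0353,0,-1,0,0,0,-0.0335,-0.0353,0,-1,0,0,0,-0.0335,-0.0353,0,-1,0,0,0,-0.0335,-0.0353,0,-1,0,0,0,-0.0335,-0.0353,0,-1,0,0,0,-0.0335,-0.0353,0,-1,0,0,0,-0.0335,-0.0353,0,-1,0,0,0,-0.0335,-0.0353,0,-1,0,0,0,-0.0335,-0.0353,0,-1,0,0,0,-0.0335,-0.0353,0,-1,0,0,0,-0.0335,-0.0353,0,-1,0,0,0,-0.0335,-0.0353,0,-1]
}}

```text
clock: 19.25
eef_pos: [434.6, -230.4, 242.9]
tool_rot: [3.14, 0.002, 2.398]
force: [1.5, 0.5, -0.7]
width: 85.5
gripper_force: 0.0
```

>>> {"fn": "carry_out", "kwargs": {
  "deltas": [0,0,0,-0.0335,-0.0353,0.01,-1,0,0,0,-0.0335,-0.0353,0.01,-1,0,0,0,0,0,0,-1,0,0,0,0,0,0,-1]
}}

```text
clock: 19.75
eef_pos: [435.6, -325.6, 222.5]
tool_rot: [3.14, 0.0, 2.396]
force: [-0.0, 0.2, 0.1]
width: 85.5
gripper_force: 0.0
```

```bash
python3 - <<'E'
from h import *
plan(436.1,-326.4,89,137.2); c=ctrl.calibration("wrist"); w=ctrl.get_image("wrist")[:,:,::-1]; cv2.imwrite("pics/w7.png",w)
print(w2px(c,[436.1,-326.4,84]))
E
```

```text
t 19.75 pos [ 435.6 -325.6  222.5] yaw 137.3 w 85.5 q [ 0.43  0.52  0.24  1.85 -0.17  0.79  1.58]
turn [0.09 0.   0.08] shift after turn [ -0.9  -0.3 133.5]
[317.95504253 236.77156498]
```

View pics/w7.png

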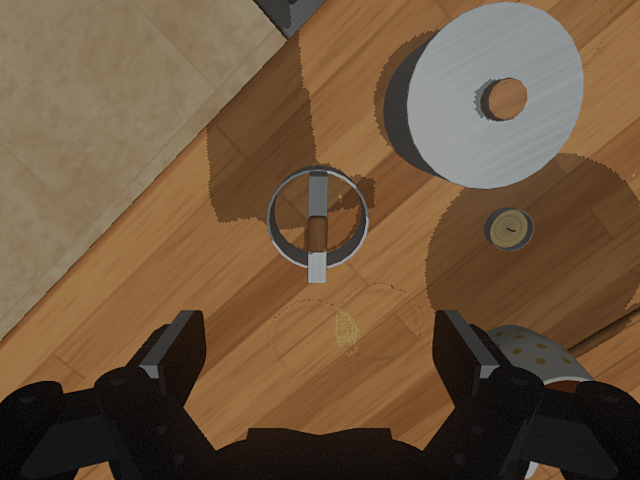

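Large bar is at (317,234), against a predicted (318,237). The fit is good, so I'll descend.

>>> {"fn": "carry_out", "kwargs": {
  "deltas": [0,0,0,-0.0005,0,0.03,-1,0,0,0,0,0,0.04,-1,0,0,0,0,0,0.04,-1,0,0,0,0,0,0.018,-1,0,0,0,0,0,0.004,-1,0,0,0,0,0,0,-1]
}}

```text
clock: 20.55
eef_pos: [437.1, -326.0, 91.4]
tool_rot: [3.14, 0.002, 2.396]
force: [-0.2, 0.5, 0.2]
width: 85.4
gripper_force: 0.0
```

>>> {"fn": "carry_out", "kwargs": {
  "deltas": [0,0,0,0,0,0,1,0,0,0,0,0,0,1,0,0,0,0,0,0,1,0,0,0,0,0,0,1,0,0,0,0,0,0,1,0,0,0,0,0,0,1,0,0,0,0,0,0,1]
}}

```text
clock: 21.42
eef_pos: [436.4, -326.9, 91.0]
tool_rot: [3.141, 0.002, 2.394]
force: [-1.3, -0.7, 3.4]
width: 12.2
gripper_force: 62.6
```

>>> {"fn": "carry_out", "kwargs": {
  "deltas": [0,0,0,0,0,-0.02,1,0,0,0,0,0,-0.04,1,0,0,0,0,0,-0.05,1,0,0,0,0,0,-0.05,1,0,0,0,0,0,-0.03,1,0,0,0,0,0,0,1,0,0,0,0,0,0,1]
}}

```text
clock: 22.3
eef_pos: [435.4, -325.7, 279.4]
tool_rot: [3.141, -0.001, 2.395]
force: [0.4, 0.5, -1.0]
width: 11.9
gripper_force: 62.1
```

```bash
python3 -c "
from h import *; plan(428.3,355,280,137.2)
c=ctrl.calibration('wrist'); cv2.imwrite('pics/w8.png',ctrl.get_image('wrist')[150:400,160:480,::-1])
s=ctrl.read_state();R=Ro.from_euler('xyz',s['tool_rot'])
for d in(13,16,19): print(d,w2px(c,s['eef_pos']+R.apply([d,0,6]))-[160,150],w2px(c,s['eef_pos']+R.apply([-d,0,6]))-[160,150])"
```

```text
t 22.3 pos [ 435.4 -325.7  279.4] yaw 137.2 w 11.9 q [ 0.41  0.45  0.26  1.78 -0.14  0.93  1.56]
turn [ 0.04 -0.08  0.01] shift after turn [467.7 494.6  -0.6]
13 [158.27575643 147.13838681] [158.24577819 209.45821958]
16 [158.27942108 139.52017198] [158.24251214 216.24781857]
19 [158.28313108 131.80767885] [158.23928356 222.95950063]
```

View pics/w8.png

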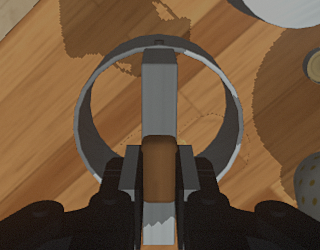

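>>> {"fn": "carry_out", "kwargs": {
  "deltas": [0,0,0,0.0333,0.0354,0,1,0,0,0,0.0333,0.0354,0,1,0,0,0,0.0333,0.0354,0,1,0,0,0,0.0333,0.0354,0,1,0,0,0,0.0333,0.0354,0,1,0,0,0,0.0333,0.0354,0,1,0,0,0,0.0333,0.0354,0,1,0,0,0,0.0333,0.0354,0,1,0,0,0,0.0333,0.0354,0,1,0,0,0,0.0333,0.0354,0,1,0,0,0,0.0333,0.0354,0,1,0,0,0,0.0333,0.0354,0,1]
}}

```text
clock: 23.85
eef_pos: [430.7, 257.8, 279.1]
tool_rot: [-3.14, 0.001, 2.394]
force: [0.3, -0.5, -1.3]
width: 12.0
gripper_force: 62.0
```

>>> {"fn": "carry_out", "kwargs": {
  "deltas": [0,0,0,0.033,0.035,0,1,0,0,0,0.033,0.035,0,1,0,0,0,0,0,0.04,1,0,0,0,0,0,0.04,1,0,0,0,0,0,0.01,1,0,0,0,0,0,0,1,0,0,0,0,0,0,1]
}}

```text
clock: 24.72
eef_pos: [431.8, 353.3, 191.9]
tool_rot: [3.138, 0.001, 2.394]
force: [0.2, 0.2, -0.1]
width: 12.4
gripper_force: 62.0
```

```bash
python3 -c "
from h import *; plan(430,354,94,137.2)"
```

```text
t 24.725 pos [431.8 353.3 191.9] yaw 137.2 w 12.4 q [-0.8   0.57  0.09  1.84 -0.07  0.73  0.16]
turn [ 0.19  0.08 -0.03] shift after turn [ 1.8 -0.7 97.9]
```

>>> {"fn": "carry_out", "kwargs": {
  "deltas": [0,0,0,0.0018,-0.0007,0.02,1,0,0,0,0,0,0.025,1,0,0,0,0,0,0.025,1,0,0,0,0,0,0.015,1,0,0,0,0,0,0.007,1,0,0,0,0,0,0,1]
}}

```text
clock: 25.48
eef_pos: [429.5, 353.7, 99.0]
tool_rot: [3.14, 0.001, 2.394]
force: [-1.3, -0.6, -1.9]
width: 12.0
gripper_force: 62.0
```

>>> {"fn": "carry_out", "kwargs": {
  "deltas": [0,0,0,0,0,0.003,1,0,0,0,0,0,0.002,1,0,0,0,0,0,0,1,0,0,0,0,0,0,1]
}}

```text
clock: 25.98
eef_pos: [429.4, 353.7, 94.0]
tool_rot: [3.14, 0.001, 2.394]
force: [-0.4, -0.5, 3.0]
width: 12.1
gripper_force: 62.5
```

>>> {"fn": "carry_out", "kwargs": {
  "deltas": [0,0,0,0,0,0,-1,0,0,0,0,0,0,-1,0,0,0,0,0,0,-1,0,0,0,0,0,0,-1,0,0,0,0,0,-0.02,-1,0,0,0,0,0,-0.05,-1,0,0,0,0,0,-0.05,-1,0,0,0,0,0,-0.03,-1]
}}

```text
clock: 26.98
eef_pos: [429.6, 354.0, 246.3]
tool_rot: [3.137, 0.001, 2.394]
force: [0.2, 0.0, -0.1]
width: 85.5
gripper_force: 0.0
```

>>> {"fn": "carry_out", "kwargs": {
  "deltas": [0,0,0,-0.0344,-0.035,0,-1,0,0,0,-0.0344,-0.035,0,-1,0,0,0,-0.0344,-0.035,0,-1,0,0,0,-0.0344,-0.035,0,-1,0,0,0,-0.0344,-0.035,0,-1,0,0,0,-0.0344,-0.035,0,-1,0,0,0,-0.0344,-0.035,0,-1,0,0,0,-0.0344,-0.035,0,-1,0,0,0,-0.0344,-0.035,0,-1,0,0,0,-0.0344,-0.035,0,-1,0,0,0,-0.0344,-0.035,0,-1,0,0,0,0,0,0,-1]
}}

```text
clock: 28.48
eef_pos: [444.4, -190.6, 243.9]
tool_rot: [-3.141, 0.003, 2.387]
force: [0.1, -0.0, 0.4]
width: 85.2
gripper_force: 0.0
```

>>> {"fn": "carry_out", "kwargs": {
  "deltas": [0,0,0,0,0,0,-1]
}}

```text
clock: 28.6
eef_pos: [444.7, -185.4, 243.6]
tool_rot: [3.14, 0.0, 2.394]
force: [-0.1, 0.1, 0.8]
width: 85.8
gripper_force: 0.0
```

```bash
python3 - <<'E'
from h import *
plan(445.1,-185.9,116,137.2); c=ctrl.calibration("wrist"); w=ctrl.get_image("wrist")[:,:,::-1]; t=ctrl.get_image("top")[:,:,::-1]
cv2.imwrite("pics/w9.png",w); cv2.imwrite("pics/top9.png",t)
print("pred knob",w2px(c,[445.1,-185.9,110]))
hs=cv2.cvtColor(w,cv2.COLOR_BGR2HSV); u,v=w2px(c,[445.1,-185.9,110]).astype(int)
m=np.zeros(w.shape[:2],'uint8'); m[v-40:v+40,u-40:u+40]=(hs[v-40:v+40,u-40:u+40,1]>90)
n,l,st,ce=cv2.connectedComponentsWithStats(m); print(st[1:],ce[1:])
ct=ctrl.calibration("top")
g=t[225:320,85:190]; m=(g[:,:,0]>g[:,:,2].astype(int)-5).astype('uint8')
cs=max(cv2.findContours(m,0,1)[0],key=cv2.contourArea); print("tray",cv2.fitEllipse(cs),len(cs))
for n,p in(("tray",[428.3,354.4,9]),("nestbar",[428.3,354.4,87])): print(n,w2px(ct,p))
hs=cv2.cvtColor(g,cv2.COLOR_BGR2HSV); m=((hs[:,:,1]>110)&(cv2.drawContours(np.zeros(g.shape[:2],'uint8'),[cs],-1,1,-1)>0)).astype('uint8')
n,l,st,ce=cv2.connectedComponentsWithStats(m); print([(s[4],k+[85,225]) for s,k in zip(st[1:],ce[1:]) if s[4]>5])
E
```

```text
t 28.6 pos [ 444.7 -185.4  243.6] yaw 137.2 w 85.8 q [ 0.22  0.4   0.17  1.98 -0.1   0.76  1.26]
turn [ 0.07  0.02 -0.02] shift after turn [-6.000e-01 -1.000e-01  1.276e+02]
pred knob [318.32419426 238.1517089 ]
[[302 218  33  34 854]] [[317.87704918 235.06908665]]
tray ((51.37260437011719, 47.606693267822266), (61.39430236816406, 63.04906463623047), 72.52122497558594) 177
tray [136.35647214 272.6257794 ]
nestbar [121.62313268 273.7693979 ]
[(np.int32(127), array([123.7480315 , 273.13385827]))]
```

>>> {"fn": "carry_out", "kwargs": {
  "deltas": [0,0,0,0.001,0,0.03,-1,0,0,0,0,0,0.04,-1,0,0,0,0,0,0.035,-1,0,0,0,0,0,0.016,-1,0,0,0,0,0,0.005,-1,0,0,0,0,0,0,-1]
}}

```text
clock: 29.45
eef_pos: [444.8, -184.7, 118.0]
tool_rot: [3.14, 0.001, 2.396]
force: [1.0, 0.3, -0.1]
width: 85.2
gripper_force: 0.0
```

>>> {"fn": "carry_out", "kwargs": {
  "deltas": [0,0,0,0,0,0,1,0,0,0,0,0,0,1,0,0,0,0,0,0,1,0,0,0,0,0,0,1,0,0,0,0,0,0,1,0,0,0,0,0,0,1,0,0,0,0,0,0,1]
}}

```text
clock: 30.32
eef_pos: [444.4, -185.6, 118.3]
tool_rot: [3.141, 0.002, 2.394]
force: [-1.4, 0.5, 4.7]
width: 21.1
gripper_force: 58.5
```

>>> {"fn": "carry_out", "kwargs": {
  "deltas": [0,0,0,0,0,-0.015,1,0,0,0,0,0,-0.03,1,0,0,0,0,0,-0.04,1,0,0,0,0,0,-0.04,1,0,0,0,0,0,-0.04,1,0,0,0,0,0,0,1,0,0,0,0,0,0,1]
}}

```text
clock: 31.2
eef_pos: [443.4, -184.9, 282.5]
tool_rot: [3.141, 0.0, 2.394]
force: [0.1, -0.9, -3.2]
width: 20.9
gripper_force: 59.1
```

```bash
python3 - <<'E'
from h import *
plan(428.3,354.4,280,137.2); c=ctrl.calibration("wrist"); w=ctrl.get_image("wrist")[:,:,::-1]; cv2.imwrite("pics/w10.png",w)
s=ctrl.read_state();R=Ro.from_euler('xyz',s['tool_rot'])
for d in(-54.5,54.5):
  print([w2px(c,s['eef_pos']+R.apply(q)).round(0) for q in([d,0,26.3],[0,d,26.3])])
print([w2px(c,s['eef_pos']+R.apply([x,0,8.3])).round(0) for x in(-12,0,12)])
E
```

```text
t 31.2 pos [ 443.4 -184.9  282.5] yaw 137.2 w 20.9 q [ 0.2   0.35  0.19  1.94 -0.08  0.86  1.25]
turn [ 0.04  0.01 -0.01] shift after turn [377.6 385.4   2.5]
[array([318., 412.]), array([190., 305.])]
[array([318., 175.]), array([447., 305.])]
[array([318., 353.]), array([318., 325.]), array([318., 296.])]
```

View pics/w10.png

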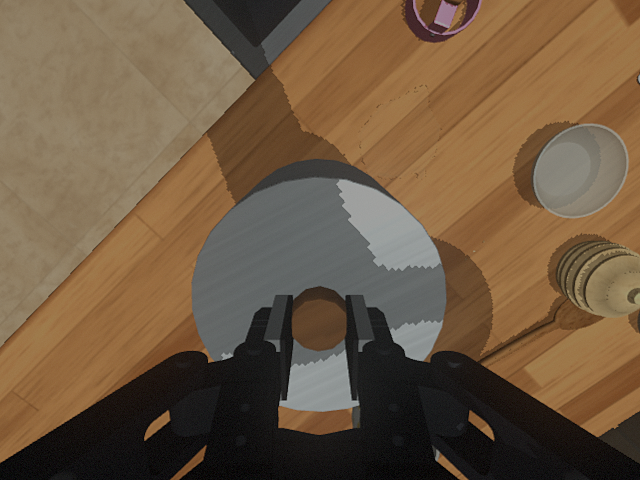

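The cover is held level: its disc spans x 192–446 and y 177–411, as predicted. Carrying it to the tray.

>>> {"fn": "carry_out", "kwargs": {
  "deltas": [0,0,0,0.0343,0.0351,0,1,0,0,0,0.0343,0.0351,0,1,0,0,0,0.0343,0.0351,0,1,0,0,0,0.0343,0.0351,0,1,0,0,0,0.0343,0.0351,0,1,0,0,0,0.0343,0.0351,0,1,0,0,0,0.0343,0.0351,0,1,0,0,0,0.0343,0.0351,0,1,0,0,0,0.0343,0.0351,0,1,0,0,0,0.0343,0.0351,0,1,0,0,0,0.0343,0.0351,0,1,0,0,0,0,0,0,1]
}}

```text
clock: 32.75
eef_pos: [427.4, 358.8, 280.6]
tool_rot: [-3.141, -0.002, 2.401]
force: [-0.4, -0.4, -2.6]
width: 21.0
gripper_force: 59.3
```

>>> {"fn": "carry_out", "kwargs": {
  "deltas": [0,0,0,0,0,0.02,1,0,0,0,0,0,0.02,1,0,0,0,0,0,0,1,0,0,0,0,0,0,1]
}}

```text
clock: 33.25
eef_pos: [430.1, 353.8, 242.7]
tool_rot: [3.141, 0.001, 2.394]
force: [0.2, -0.5, -2.3]
width: 20.9
gripper_force: 59.2
```

```bash
python3 -c "
from h import *; plan(428.7,354.3,121.3,137.2)"
```

```text
t 33.25 pos [430.1 353.8 242.7] yaw 137.2 w 20.9 q [-0.76  0.5   0.03  1.79 -0.02  0.85  0.1 ]
turn [ 0.02  0.08 -0.05] shift after turn [  1.3  -0.6 121.4]
```

>>> {"fn": "carry_out", "kwargs": {
  "deltas": [0,0,0,0.0013,-0.0006,0.015,1,0,0,0,0,0,0.02,1,0,0,0,0,0,0.025,1,0,0,0,0,0,0.025,1,0,0,0,0,0,0.02,1,0,0,0,0,0,0.01,1,0,0,0,0,0,0,1]
}}

```text
clock: 34.12
eef_pos: [428.4, 354.5, 127.1]
tool_rot: [-3.141, 0.001, 2.394]
force: [0.1, 0.0, -2.4]
width: 21.4
gripper_force: 59.3
```

>>> {"fn": "carry_out", "kwargs": {
  "deltas": [0,0,0,0,0,0.003,1,0,0,0,0,0,0.0025,1,0,0,0,0,0,0,1,0,0,0,0,0,0,1]
}}

```text
clock: 34.62
eef_pos: [428.7, 354.8, 122.4]
tool_rot: [3.14, 0.001, 2.394]
force: [0.0, -0.6, -2.6]
width: 21.4
gripper_force: 59.3
```

>>> {"fn": "carry_out", "kwargs": {
  "deltas": [0,0,0,0,0,0.0012,1,0,0,0,0,0,0.0005,1,0,0,0,0,0,0,1]
}}

```text
clock: 35.0
eef_pos: [428.7, 354.7, 121.4]
tool_rot: [3.14, 0.001, 2.394]
force: [-0.6, -1.7, 5.7]
width: 21.0
gripper_force: 60.2
```

Contact came at 121.4, as expected (floor plus 118.3). Release and lift.

>>> {"fn": "carry_out", "kwargs": {
  "deltas": [0,0,0,0,0,0,-1,0,0,0,0,0,0,-1,0,0,0,0,0,0,-1,0,0,0,0,0,0,-1,0,0,0,0,0,-0.02,-1,0,0,0,0,0,-0.05,-1,0,0,0,0,0,-0.05,-1,0,0,0,0,0,-0.03,-1,0,0,0,0,0,0,-1,0,0,0,0,0,0,-1]
}}

```text
clock: 36.25
eef_pos: [427.9, 354.3, 269.6]
tool_rot: [-3.141, 0.001, 2.394]
force: [-0.5, -0.2, -0.7]
width: 85.1
gripper_force: 0.0
```

```bash
python3 - <<'E'
from h import *
plan(428.7,354.3,270,137.2); c=ctrl.calibration("wrist"); w=ctrl.get_image("wrist")[:,:,::-1]; cv2.imwrite("pics/w11.png",w)
hs=cv2.cvtColor(w,cv2.COLOR_BGR2HSV)
k=w2px(c,[428.3,354.7,113]); u,v=k.astype(int); m=np.zeros(w.shape[:2],'uint8'); m[v-35:v+35,u-35:u+35]=hs[v-35:v+35,u-35:u+35,1]>90
n,l,st,ce=cv2.connectedComponentsWithStats(m); print("knob pred",k,"seen",ce[1:],st[1:,4])
m=(hs[:,:,1]<70).astype('uint8'); n,l,st,ce=cv2.connectedComponentsWithStats(m); i=l[v,u+35]; print("cover+tray",st[i],ce[i])
p=np.array([w2px(c,[428.3+66*np.cos(a),354.4+66*np.sin(a),9]) for a in np.linspace(0,6.28,60)]); print("pred tray ext",p.min(0),p.max(0))
E
```

```text
t 36.25 pos [427.9 354.3 269.6] yaw 137.2 w 85.1 q [-0.77  0.47  0.04  1.76 -0.02  0.91  0.1 ]
turn [-0.04  0.06 -0.01] shift after turn [-0.6  0.6 -0.4]
knob pred [319.63073616 228.90842701] seen [[319.65890411 227.45479452]] [730]
cover+tray [  252   134   137   154 16084] [319.54252673 209.9524372 ]
pred tray ext [253.40330495 134.84002728] [385.25439144 265.21769481]
```

The cover's knob shows within 1 mm of the expected seated position, at the right height, so I'm handing in.

```bash
python3 -c "
from cell import ctrl; print(ctrl.finish_job())"
```

```text
the job is handed in; nothing more can be done
None
```

The three cutters stand nested in the tray with the cover over them, and I handed the job in at about 36 s on the robot clock; the hand-in returned no verdict.

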